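Fill four gift trays with the jam jars of their colour

TASK

Four gift trays wait to be packed: stand each of the four small jam jars upright on the floor of the tray whose colour matches its lid, in the middle of that tray, one jar to a tray. Keep the jars upright all the way. Leave the big red-lidded jar where it stands.

Things in the scene. Friction and masses are not known exactly. Their poses are not given: they have to be found in the camera images.
- jar_red: small loose jam jar with a red screw lid, white paper band and dark red jam; an upright rigid cylinder 48 mm across and 70 mm high (lid the top 16 mm, same width), 0.09 to 0.18 kg. Origin: centre of its underside; z up its axis. At the start it stands on the table near the big jar and the other small jars, right of the trays, at least 30 mm of free space between any two jars.
- jar_yellow: small loose jam jar with a yellow screw lid, white paper band and golden yellow jam; an upright rigid cylinder 48 mm across and 70 mm high (lid the top 16 mm, same width), 0.09 to 0.18 kg. Origin: centre of its underside; z up its axis. At the start it stands on the table near the big jar and the other small jars, right of the trays, at least 30 mm of free space between any two jars.
- jar_blue: small loose jam jar with a blue screw lid, white paper band and dark purple jam; an upright rigid cylinder 48 mm across and 70 mm high (lid the top 16 mm, same width), 0.09 to 0.18 kg. Origin: centre of its underside; z up its axis. At the start it stands on the table near the big jar and the other small jars, right of the trays, at least 30 mm of free space between any two jars.
- jar_green: small loose jam jar with a green screw lid, white paper band and olive green jam; an upright rigid cylinder 48 mm across and 70 mm high (lid the top 16 mm, same width), 0.09 to 0.18 kg. Origin: centre of its underside; z up its axis. At the start it stands on the table near the big jar and the other small jars, right of the trays, at least 30 mm of free space between any two jars.
- tray_red: red gift tray: a fixed square open-topped card tray with a red floor, rim and band, 92 mm square outside, 86 mm inside, walls 3 mm thick, rim 25 mm above the table, floor 3 mm above the table. Origin: centre of its underside, on the table; x and y along its sides, z up.
- tray_yellow: yellow gift tray: a fixed square open-topped card tray with a yellow floor, rim and band, 92 mm square outside, 86 mm inside, walls 3 mm thick, rim 25 mm above the table, floor 3 mm above the table. Origin: centre of its underside, on the table; x and y along its sides, z up.
- tray_blue: blue gift tray: a fixed square open-topped card tray with a blue floor, rim and band, 92 mm square outside, 86 mm inside, walls 3 mm thick, rim 25 mm above the table, floor 3 mm above the table. Origin: centre of its underside, on the table; x and y along its sides, z up.
- tray_green: green gift tray: a fixed square open-topped card tray with a green floor, rim and band, 92 mm square outside, 86 mm inside, walls 3 mm thick, rim 25 mm above the table, floor 3 mm above the table. Origin: centre of its underside, on the table; x and y along its sides, z up.
- big_jar: large loose jam jar with a red lid, NOT to be moved: an upright cylinder 68 mm across and 105 mm high, about 0.4 kg. Origin: centre of its underside; z up. It stands among the small jars. Behind the jars and trays, near the middle, a fixed bag sealer 0.1 m high has a raised arm, its black handle at the right reaching 0.25 m: carry jars with the underside above 0.26 m, or in front of it.
Mind the look-alikes: they are no part of the job. Several things look just like the jar_blue: the one meant starts farthest to the robot's left.

How it is judged:
By the outcome, as a careful person would: the job done as asked, in the order asked, and still so for the second after the job is handed in, with the robot touching nothing.
It also fails if it takes over 128 s, if anything falls off the work surface, if the arm or the gripper's body presses on something with over 40 N, if the wrist force passes 120 N, or if a joint passes its speed limit or range.

ROBOT

A 7-joint arm with a two-finger parallel gripper is mounted at the origin on a cart in front of the work surface, level with it; the furniture and walls round the work are solid. World frame = base frame: x ahead of the robot, y to its left, z up, the work surface at z = 0. Lengths are in m, angles in rad, forces in N, time in s.
With the tool pointing down it reaches from about 0.4 to 0.85 m from the base axis. Payload 10.4 kg.
Tool frame: the origin (TCP) lies at the centre of the arm's flange, where the gripper is bolted on; the fingertips stand 182 mm ahead of it and the grasp point (between the pads) lies r.grasp_offset ahead of it (r.grasp_offset is the distance from the TCP to the grasp point, in m); z points along the fingers, y is the line along which they close (so a half turn about z gives the same grasp; the last joint's range is limited). The gripper opens to 87 mm and grips with 3 to 60 N. Pads are 19 mm wide; open, the fingers measure 117 mm over their backs; the gripper's body (75 mm by 190 mm) begins 51 mm behind the grasp point.
Start: joints at [-1.205, 0.332, -0.065, 1.46, 0.022, 1.35, -0.088], TCP at [0.237, 0.578, 0.405] pointing down, gripper open.
Joint ranges: [-2.6, 2.6], [-0.5, 2.12], [-1.47, 1.34], [0.16, 2.42], [-1.27, 4.41], [0.06, 2.06], [-2.6, 2.6]. Speed limits (rad/s): [2.22, 2.22, 2.79, 2.79, 3.14, 3.14, 3.14].

INTERFACE

Orientations are given as a unit quaternion [x, y, z, w].
In Python, from bench import status, vision, job, spotter, r gives the robot as it stands. The module is installed in compiled form; this text tells all that it offers.
- The arm moves only by the tool play_rows, never from a script. Its argument "series" is a list of rows, each a list of 6 numbers: the shift along the tool's x, y, z each as a share of 150 mm, from -1 to 1, then the turn, a rotation vector about the tool's x, y, z each as a share of 30 degrees, from -1 to 1. In form: [[x, y, z, ax, ay, az], ...]. A call has 1 to 5 rows; each row is the pose to reach, as a shift and turn from the pose commanded when the call began, along the tool's axes at that moment; what a row does not reach only later rows make up. A row lasts 1/10 s, in which the tool goes at most 50 mm and 8.59 degrees, less where a joint would pass 70% of its speed; a pose out of reach is approached as far as the arm can. A call with a number of a shift or a turn outside -1 to 1 is refused whole. A call with a gripper value outside its range is refused whole. "fingers" is the opening, from -1 (shut) to 1 (fully open), set as the call begins (left out, the last holds). The fingers move at their own pace and stop on an object; "squeeze" is the grip in N (left out, the last holds). Time passes only in rows, so rows that repeat a pose let the fingers close. It gives the time, the measured TCP pose, the force, the opening and the grip force at its end, in the units of the state.
- status.read_state(): the state, without advancing time (a new reading comes with each control period).
- vision.camera(name): name is "side" or "top" or "wrist"; returns the picture (384x512x3 uint8, blue, green, red); there is no depth.
- vision.calibration(name): a dict with "fx", "fy", "cx", "cy" (pixels), "rvec" (rotation vector, rad) and "tvec" (3), from world to camera coordinates, as OpenCV has them; the wrist camera has in their place "T_tool_cam" (4x4, takes a point from camera to tool coordinates, whose origin is the TCP and whose axes are the flange's). Camera axes: x right, y down, z forward; pixel columns grow to the right and rows downward; lengths in m; the calibration is good to about 2 mm. A picture is of the moment at which its call begins: read the wrist's pose just before it. calibration takes no time and is no camera call.
- job.close_job(): hands the job in; it is judged then, once.
Trained networks look in the newest picture that a camera, given by its name, has taken for a name from the list of things; names that differ only in an ending like _2 or _b are one class to them, and where a whole thing is asked for, a point or a joint stands for the part that bears it (a point fixed in the world has none). Each returns a list of dicts, best first, with "conf" (0 to 1); they miss things now and then, are a little off and sometimes report something else, mostly with a low value. They report only what shows in the picture. A call takes as long as a camera call. They do not tell look-alikes from the thing itself.
- spotter.boxes_of(camera, name): "point" ([x, y, z] in m, in world coordinates, good to about 4 mm: the middle of the surface that is visible of it).
- spotter.regions_of(camera, name): "pixels" (384x512 bool, what is visible of it).
The state is a dict: "time": time; "joint_positions": joint angles; "joint_vel": joint speeds; "joint_torque": joint torques, N m; "ee_pos": TCP position; "eef_rot": TCP orientation; "ft_force": force on the tool from outside, world axes, zero at the start; "torque": the same for the moment, N m; "width": finger opening in m; "grip_force": force on a finger pad.
Only numpy, scipy, OpenCV 4.12 (cv2) and the standard library are available. Lean on these libraries where they do the work, as an engineer would, in place of code of your own. Each camera call takes 0.05 s, during which the arm holds its last target. There are 200 camera calls.

## Working session

There is one attempt and no reset: what is moved stays moved. The work goes in short steps, Python scripts to look and compute and a tool call to move; the robot and the scene stay as the last step left them, time stands still between calls to the robot, and variables do not carry over. Pictures are saved under pics/ and viewed, at most 14 in all, crops included, and the job is handed in when it is done.

Besides the shell and the picture viewer there is one more tool, called after "Emit:" by a JSON object that holds its "op" and its "data". play_rows: Moves the arm, as the interface text tells. Shift numbers are shares of 150 mm and turn numbers shares of 30 degrees, none past 1 either way. Its arguments: {"type":"object","properties":{"series":{"type":"array","items":{"type":"array","items":{"type":"number"}}},"fingers":{"type":"number"},"squeeze":{"type":"number"}},"required":["series"]}

```bash
mkdir -p pics; cat > h.py <<'E'
import numpy as np, cv2
from scipy.spatial.transform import Rotation as R
from bench import status, vision, job, spotter, r
def st(): return status.read_state()
def ray(cam,u,v,z):
    c=vision.calibration(cam); Rm=cv2.Rodrigues(np.array(c['rvec'],float))[0]; t=np.array(c['tvec'],float).ravel()
    o=-Rm.T@t; d=Rm.T@np.array([(u-c['cx'])/c['fx'],(v-c['cy'])/c['fy'],1.]); return o+d*(z-o[2])/d[2]
E
python3 - <<'E'
from h import *
np.set_printoptions(precision=3,suppress=True)
s=st(); print(s, r.grasp_offset)
print(R.from_quat(s['eef_rot']).as_matrix())
a=vision.camera('top'); b=vision.camera('side')
cv2.imwrite('pics/top.png',a); cv2.imwrite('pics/side.png',b)
for cam in ('top','side'):
  for n in ['jar_red','jar_yellow','jar_blue','jar_green','tray_red','tray_yellow','tray_blue','tray_green','big_jar']:
    print(cam,n,[(np.round(q['point'],3).tolist(),round(q['conf'],2)) for q in spotter.boxes_of(cam,n)])
E
```

```text
{'time': 0.0, 'joint_positions': array([-1.205,  0.333, -0.065,  1.461,  0.022,  1.35 , -0.088]), 'joint_vel': array([ 0.002,  0.002, -0.   , -0.001,  0.001, -0.002, -0.001]), 'joint_torque': array([ -0.002, -62.326,   0.023, -38.99 ,  -0.062,   0.04 ,   0.   ]), 'ee_pos': array([0.237, 0.578, 0.404]), 'eef_rot': array([ 0.193,  0.981, -0.001, -0.   ]), 'ft_force': array([0.143, 0.308, 0.855]), 'torque': array([-0.017,  0.018, -0.024]), 'grip_force': 0.0, 'width': 0.08702450732174394} 0.1635
[[-0.925  0.379 -0.   ]
 [ 0.379  0.925 -0.001]
 [-0.    -0.001 -1.   ]]
top jar_red [([0.541, -0.424, 0.068], 0.58)]
top jar_yellow [([0.43, -0.381, 0.074], 0.72)]
top jar_blue [([0.348, -0.36, 0.071], 0.8), ([0.429, -0.133, 0.072], 0.49)]
top jar_green [([0.556, -0.295, 0.074], 0.66)]
top tray_red [([0.426, 0.004, 0.002], 0.65), ([0.555, -0.294, 0.072], 0.31)]
top tray_yellow [([0.42, 0.13, 0.002], 0.61)]
top tray_blue [([0.579, 0.286, 0.004], 0.95), ([0.429, -0.378, 0.073], 0.54), ([0.426, 0.004, 0.001], 0.44)]
top tray_green [([0.397, 0.264, 0.004], 0.87)]
top big_jar [([0.423, -0.245, 0.108], 0.6), ([0.398, 0.267, 0.002], 0.57)]
side jar_red []
side jar_yellow [([0.417, 0.161, 0.016], 0.56)]
side jar_blue [([0.346, -0.381, 0.045], 0.69), ([0.426, -0.124, 0.07], 0.63)]
side jar_green [([0.557, -0.318, 0.049], 0.75)]
side tray_red [([0.418, 0.043, 0.02], 0.74)]
side tray_yellow [([0.417, 0.159, 0.015], 0.84)]
side tray_blue []
side tray_green [([0.4, 0.292, 0.015], 0.92)]
side big_jar [([0.419, -0.274, 0.071], 0.78)]
```

View pics/top.png

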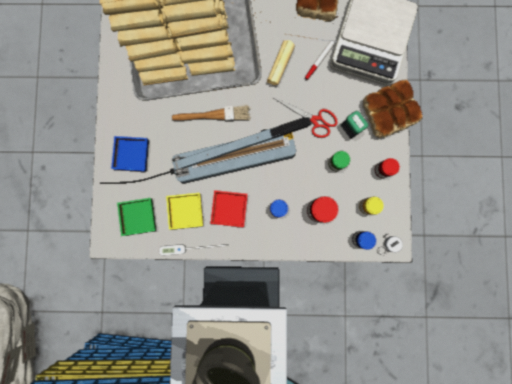

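View pics/side.png

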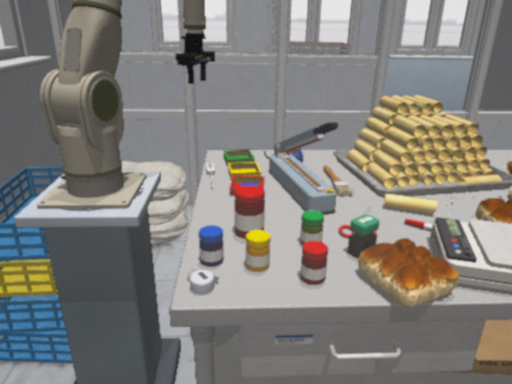

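Top view: the trays are blue (131,154), green (137,217), yellow (186,211) and red (229,209). The small jars are green (340,160), red (389,167) and yellow (374,206). The big jar is at (323,209), and the sealer handle runs to about (311,123).
There are two blue-lidded candidates, (279,208) and (366,240). The one farthest to the robot's left (+y, image left) is (279,208), at y≈-0.13. I'll confirm it in a crop and refine the positions.

```bash
python3 - <<'E'
from h import *
a=cv2.imread('pics/top.png')
cv2.imwrite('pics/crop.png',cv2.resize(a[95:260,100:420],None,fx=2.5,fy=2.5,interpolation=cv2.INTER_CUBIC))
hsv=cv2.cvtColor(a,cv2.COLOR_BGR2HSV)
def cen(u,v,rad,z,name):
    h=int(hsv[v,u,0]); d=np.abs(((hsv[...,0].astype(int)-h+90)%180)-90)
    m=((d<10)&(hsv[...,1]>110)).astype(np.uint8); w=np.zeros_like(m); cv2.rectangle(w,(u-rad,v-rad),(u+rad,v+rad),1,-1); m&=w
    n,l,s,c=cv2.connectedComponentsWithStats(m); k=l[v,u]
    rect=cv2.minAreaRect(np.argwhere(l==k)[:,::-1].astype(np.float32))
    print(name,s[k].tolist(),np.round(ray('top',*c[k],z),3)[:2],'rect',np.round(ray('top',*rect[0],z),3)[:2],np.round(rect[2],1))
for n,u,v in [('blueL',279,208),('blueR',366,240),('green',340,160),('red',389,167),('yellow',374,206)]: cen(u,v,16,.07,n)
cen(323,209,20,.105,'big')
for n,u,v in [('tblue',131,154),('tgreen',137,217),('tyellow',186,211),('tred',229,209)]: cen(u,v,24,.025,n)
print('handle',ray('top',311,123,.25),ray('side',337,126,.25),ray('side',310,132,.22),ray('top',272,134,.18))
print('sealer',[np.round(ray('top',u,v,.1),3) for u,v in [(178,181),(295,155),(172,158)]], 'stamp,bread', ray('top',350,125,.06),ray('top',395,130,.06))
E
```

```text
blueL [270, 200, 18, 17, 240] [ 0.426 -0.131] rect [ 0.426 -0.131] 90.0
blueR [356, 232, 20, 17, 274] [ 0.345 -0.36 ] rect [ 0.345 -0.359] 90.0
green [332, 151, 18, 18, 235] [ 0.557 -0.295] rect [ 0.557 -0.295] 45.0
red [379, 158, 21, 18, 288] [ 0.539 -0.423] rect [ 0.54  -0.424] 0.0
yellow [364, 197, 19, 17, 268] [ 0.437 -0.38 ] rect [ 0.437 -0.38 ] 90.0
big [310, 197, 28, 26, 576] [ 0.423 -0.244] rect [ 0.422 -0.243] 90.0
tblue [112, 137, 36, 34, 1068] [0.575 0.285] rect [0.576 0.287] 3.6
tgreen [118, 199, 37, 37, 1042] [0.399 0.259] rect [0.399 0.261] 82.9
tyellow [166, 193, 37, 36, 1144] [0.416 0.127] rect [0.416 0.128] 84.6
tred [210, 191, 37, 36, 1133] [0.424 0.005] rect [0.425 0.005] 6.3
handle [ 0.60605901 -0.19045766  0.25      ] [ 0.60927948 -0.24259857  0.25      ] [ 0.5642635  -0.17982001  0.22      ] [ 0.59772438 -0.10812083  0.18      ]
sealer [array([0.491, 0.131, 0.1  ]), array([ 0.562, -0.171,  0.1  ]), array([0.551, 0.148, 0.1  ])] stamp,bread [ 0.65375626 -0.32374467  0.06      ] [ 0.64118641 -0.44506015  0.06      ]
```

View pics/crop.png

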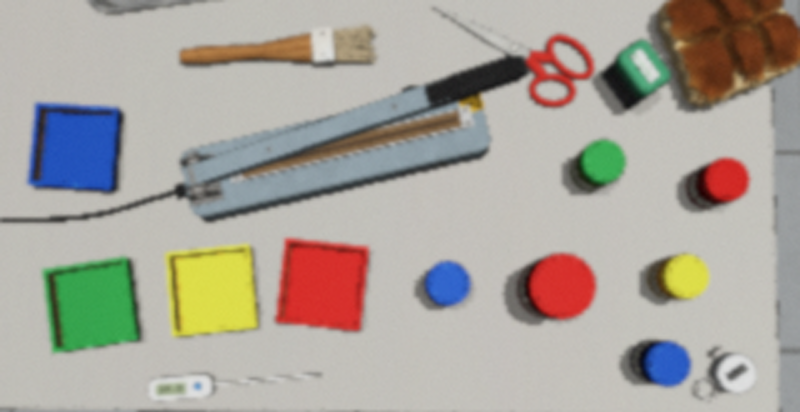

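Crop: the left blue lid at (447,284) is jar_blue. The right one at (666,364), beside the timer, is the look-alike. I'm starting to move.

Emit:
{"op": "play_rows", "data": {"series": [[-0.87, -0.36, 0, 0, 0, 1], [-0.87, -0.36, 0, 0, 0, 1], [-0.87, -0.36, 0, 0, 0, 1], [-0.87, -0.36, 0, 0, 0, 1]], "fingers": 0.7}}

```text
time: 1.4
ee_pos: [0.3428, 0.474, 0.4053]
eef_rot: [0.447, 0.894, 0.0, 0.002]
ft_force: [-0.6, 0.2, -0.3]
width: 0.0749
grip_force: 0.0
```

Emit:
{"op": "play_rows", "data": {"series": [[-0.89, 0.07, 0, 0, 0, 1], [-0.89, 0.07, 0, 0, 0, 1], [-0.89, 0.07, 0, 0, 0, 1], [-0.89, 0.07, 0, 0, 0, 1]]}}

```text
time: 1.8
ee_pos: [0.4312, 0.3748, 0.4052]
eef_rot: [0.663, 0.748, 0.0, 0.001]
ft_force: [0.1, -0.2, -0.4]
width: 0.0744
grip_force: 0.0
```

Emit:
{"op": "play_rows", "data": {"series": [[-0.86, -0.12, 0, 0, 0, 0.257], [-0.86, -0.12, 0, 0, 0, 0.257], [-0.86, -0.12, 0, 0, 0, 0.257]]}}

```text
time: 2.1
ee_pos: [0.427, 0.246, 0.4048]
eef_rot: [0.708, 0.706, -0.0, 0.0]
ft_force: [0.0, -0.5, 0.4]
width: 0.0739
grip_force: 0.0
```

Emit:
{"op": "play_rows", "data": {"series": [[-0.33, 0, 0, 0, 0, 0], [-0.66, 0, 0, 0, 0, 0], [-1, 0, 0, 0, 0, 0]]}}

```text
time: 2.4
ee_pos: [0.4263, 0.0986, 0.4049]
eef_rot: [0.707, 0.707, 0.0, -0.0]
ft_force: [0.1, -0.5, 0.2]
width: 0.0738
grip_force: 0.0
```

Emit:
{"op": "play_rows", "data": {"series": [[-0.33, 0, 0, 0, 0, 0], [-0.66, 0, 0, 0, 0, 0], [-1, 0, 0, 0, 0, 0]]}}

```text
time: 2.7
ee_pos: [0.4262, -0.0506, 0.405]
eef_rot: [0.707, 0.707, 0.001, 0.0]
ft_force: [1.7, 0.9, 0.5]
width: 0.0741
grip_force: 0.0
```

Emit:
{"op": "play_rows", "data": {"series": [[-0.33, 0, 0, 0, 0, 0], [-0.51, 0, 0, 0, 0, 0], [-0.51, 0, 0, 0, 0, 0], [-0.51, 0, 0, 0, 0, 0]]}}

```text
time: 3.1
ee_pos: [0.4267, -0.125, 0.4048]
eef_rot: [0.707, 0.707, 0.0, -0.0]
ft_force: [-0.5, 0.5, 0.3]
width: 0.074
grip_force: 0.0
```

```bash
cat >> h.py <<'E'
def wrist_pts(uvz):
    s=st(); T=np.eye(4); T[:3,:3]=R.from_quat(s['eef_rot']).as_matrix(); T[:3,3]=s['ee_pos']
    c=vision.calibration('wrist'); M=T@np.array(c['T_tool_cam']); o=[]
    for u,v,z in uvz:
        d=M[:3,:3]@np.array([(u-c['cx'])/c['fx'],(v-c['cy'])/c['fy'],1.]); p=M[:3,3]; o.append(p+d*(z-p[2])/d[2])
    return o
def lid(names,png,z=.07):
    im=vision.camera('wrist'); cv2.imwrite('pics/'+png,im)
    for n in names:
        for q in spotter.regions_of('wrist',n)[:2]:
            m=q['pixels'].astype(np.uint8); ys,xs=np.nonzero(m)
            print(n,'conf',round(q['conf'],2),'uv',int(xs.mean()),int(ys.mean()),'n',len(xs))
        print(n,[(np.round(q['point'],3).tolist(),round(q['conf'],2)) for q in spotter.boxes_of('wrist',n)])
E
python3 -c "
from h import *
print(st()['ee_pos']); lid(['jar_blue'],'w1.png')"
```

```text
[ 0.42672952 -0.12497663  0.4047823 ]
jar_blue conf 0.7 uv 260 181 n 1916
jar_blue []
```

View pics/w1.png

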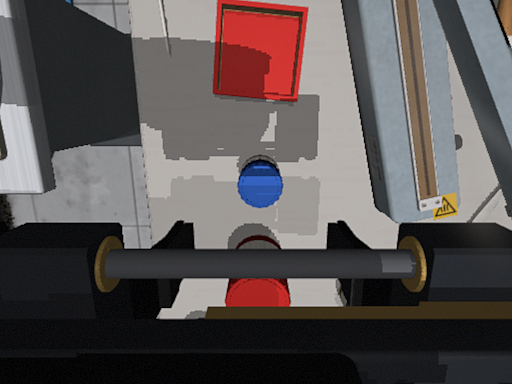

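Wrist view: the blue lid is at (260,185), midway between the fingers in x. The red tray is above it at about (260,50) and the big jar below at (258,290).

```bash
python3 -c "
from h import *
print(wrist_pts([(260,185,.07),(258,293,.105),(260,50,.025)]))"
```

```text
[array([ 0.42597411, -0.12946007,  0.07      ]), array([ 0.42414475, -0.23303241,  0.105     ]), array([0.42572714, 0.00657479, 0.025     ])]
```

Emit:
{"op": "play_rows", "data": {"series": [[-0.03, 0, 0.33, 0, 0, 0], [-0.03, 0, 0.66, 0, 0, 0], [-0.03, 0, 0.9, 0, 0, 0]]}}

```text
time: 3.55
ee_pos: [0.4261, -0.1284, 0.2674]
eef_rot: [0.706, 0.708, -0.0, -0.0]
ft_force: [0.3, 0.1, 0.4]
width: 0.0743
grip_force: 0.0
```

Emit:
{"op": "play_rows", "data": {"series": [[0, 0, 0.16, 0, 0, 0], [0, 0, 0.33, 0, 0, 0], [0, 0, 0.33, 0, 0, 0]]}}

```text
time: 3.85
ee_pos: [0.4257, -0.1282, 0.2177]
eef_rot: [0.706, 0.708, -0.002, -0.002]
ft_force: [-0.4, 0.8, 0.3]
width: 0.0743
grip_force: 0.0
```

Emit:
{"op": "play_rows", "data": {"series": [[0, 0, 0, 0, 0, 0], [0, 0, 0, 0, 0, 0], [0, 0, 0, 0, 0, 0], [0, 0, 0, 0, 0, 0], [0, 0, 0, 0, 0, 0]], "fingers": -1, "squeeze": 15}}

```text
time: 4.35
ee_pos: [0.4271, -0.1294, 0.2209]
eef_rot: [0.707, 0.707, 0.001, 0.0]
ft_force: [-2.2, 0.7, 7.3]
width: 0.0475
grip_force: 15.0
```

Emit:
{"op": "play_rows", "data": {"series": [[0, 0, -0.1, 0, 0, 0], [0, 0, -0.33, 0, 0, 0], [0, 0, -0.66, 0, 0, 0], [0, 0, -1, 0, 0, 0]]}}

```text
time: 4.75
ee_pos: [0.4261, -0.1298, 0.3708]
eef_rot: [0.707, 0.707, -0.0, -0.0]
ft_force: [1.8, 1.2, -2.4]
width: 0.0474
grip_force: 15.0
```

Emit:
{"op": "play_rows", "data": {"series": [[0.2, 0, -0.2, 0, 0, 0], [0.5, 0, -0.2, 0, 0, 0], [0.8, 0, -0.2, 0, 0, 0], [1, 0, -0.2, 0, 0, 0]]}}

```text
time: 5.15
ee_pos: [0.4261, 0.0232, 0.3996]
eef_rot: [0.706, 0.708, 0.001, -0.0]
ft_force: [0.5, -0.6, -1.8]
width: 0.0471
grip_force: 15.0
```

Emit:
{"op": "play_rows", "data": {"series": [[0.33, 0, 0, 0, 0, 0], [0.66, 0, 0, 0, 0, 0], [1, 0, 0, 0, 0, 0]]}}

```text
time: 5.45
ee_pos: [0.4262, 0.1711, 0.3994]
eef_rot: [0.707, 0.707, 0.0, -0.0]
ft_force: [0.6, -0.1, -1.3]
width: 0.0471
grip_force: 15.0
```

Emit:
{"op": "play_rows", "data": {"series": [[0.3, 0, 0, 0, 0, 0], [0.6, 0, 0, 0, 0, 0], [0.77, 0, 0, 0, 0, 0], [0.77, 0, 0, 0, 0, 0]]}}

```text
time: 5.85
ee_pos: [0.4254, 0.2889, 0.3987]
eef_rot: [0.705, 0.709, -0.0, -0.0]
ft_force: [-0.5, -0.6, -2.6]
width: 0.0477
grip_force: 15.0
```

```bash
python3 -c "
from h import *
s=st();print(s['ee_pos'],s['width'],s['ft_force'],s['joint_positions']); lid(['tray_blue','tray_green','tray_yellow'],'w2.png')"
```

```text
[0.42541019 0.28887256 0.39866506] 0.04770995071568325 [-0.45731803 -0.62151686 -2.60419465] [-0.95500284  0.08485438  0.28693272  1.77369517 -0.0254197   1.28718069
 -0.65618563]
tray_blue [([0.584, 0.287, 0.001], 0.56)]
tray_green conf 0.7 uv 231 177 n 3985
tray_green [([0.386, 0.28, 0.005], 0.93)]
tray_yellow conf 0.48 uv 221 300 n 96
tray_yellow []
```

View pics/w2.png

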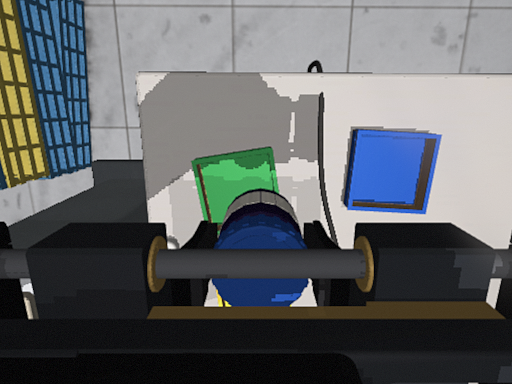

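Wrist view: the blue jar is held upright. The blue tray's rim corners are (355,128), (441,134), (426,213) and (346,206).

```bash
python3 -c "
from h import *
P=np.array(wrist_pts([(355,128,.025),(441,134,.025),(426,213,.025),(346,206,.025)]));print(P,P.mean(0))
from h import *
print([ray('top',u,v,.025) for u,v in [(115,137),(149,138),(147,172),(112,170)]])"
```

```text
[[0.53145879 0.33346548 0.025     ]
 [0.62781223 0.32672096 0.025     ]
 [0.62360788 0.23394498 0.025     ]
 [0.52772576 0.24287075 0.025     ]] [0.57765116 0.28425054 0.025     ]
[array([0.62204322, 0.32970038, 0.025     ]), array([0.62018014, 0.23318122, 0.025     ]), array([0.52346877, 0.23524714, 0.025     ]), array([0.52798315, 0.33397351, 0.025     ])]
```

Emit:
{"op": "play_rows", "data": {"series": [[0, 0.3, 0, 0, 0, 0], [0, 0.6, 0, 0, 0, 0], [0, 0.9, 0, 0, 0, 0], [0, 1, 0, 0, 0, 0], [0, 1, 0, 0, 0, 0]]}}

```text
time: 6.7
ee_pos: [0.5787, 0.2835, 0.3985]
eef_rot: [0.708, 0.706, -0.001, 0.001]
ft_force: [-0.2, 0.4, -1.5]
width: 0.0475
grip_force: 15.0
```

Emit:
{"op": "play_rows", "data": {"series": [[0, 0, 0.3, 0, 0, 0], [0, 0, 0.6, 0, 0, 0], [0, 0, 0.9, 0, 0, 0], [0, 0, 0.9, 0, 0, 0]]}}

```text
time: 7.1
ee_pos: [0.5737, 0.2843, 0.2585]
eef_rot: [0.707, 0.707, -0.005, -0.002]
ft_force: [-1.0, -0.5, -1.7]
width: 0.0473
grip_force: 15.0
```

Emit:
{"op": "play_rows", "data": {"series": [[0, 0, 0.1, 0, 0, 0], [0, 0, 0.2, 0, 0, 0], [0, 0, 0.24, 0, 0, 0], [0, 0, 0.27, 0, 0, 0], [0, 0, 0.27, 0, 0, 0]]}}

```text
time: 7.6
ee_pos: [0.5769, 0.2852, 0.2243]
eef_rot: [0.707, 0.707, 0.0, 0.0]
ft_force: [0.0, 0.2, -1.5]
width: 0.0478
grip_force: 15.0
```

Emit:
{"op": "play_rows", "data": {"series": [[0, 0, 0.01, 0, 0, 0], [0, 0, 0.015, 0, 0, 0], [0, 0, 0.015, 0, 0, 0]]}}

```text
time: 7.9
ee_pos: [0.5771, 0.2852, 0.2238]
eef_rot: [0.707, 0.707, 0.001, -0.0]
ft_force: [-5.4, -2.0, 14.3]
width: 0.0472
grip_force: 15.0
```

Emit:
{"op": "play_rows", "data": {"series": [[0, 0, 0, 0, 0, 0], [0, 0, 0, 0, 0, 0], [0, 0, 0, 0, 0, 0], [0, 0, 0, 0, 0, 0]], "fingers": 0.7}}

```text
time: 8.3
ee_pos: [0.5767, 0.2851, 0.2215]
eef_rot: [0.707, 0.707, 0.0, 0.0]
ft_force: [0.7, 0.1, 1.1]
width: 0.0701
grip_force: 0.0
```

Emit:
{"op": "play_rows", "data": {"series": [[0, 0, -0.1, 0, 0, 0], [0, 0, -0.33, 0, 0, 0], [0, 0, -0.66, 0, 0, 0], [0, 0, -1, 0, 0, 0]]}}

```text
time: 8.7
ee_pos: [0.5764, 0.2847, 0.373]
eef_rot: [0.707, 0.707, -0.0, 0.0]
ft_force: [1.5, 1.5, -1.1]
width: 0.0738
grip_force: 0.0
```

```bash
python3 -c "
from h import *
s=st();print(s['ee_pos'],s['width']); im=vision.camera('top'); cv2.imwrite('pics/t2.png',im)
im=vision.camera('wrist'); cv2.imwrite('pics/w3.png',im)
print(spotter.boxes_of('wrist','jar_blue'))"
```

```text
[0.57639101 0.28469432 0.37303838] 0.07380928606814961
[{'point': [0.5791, 0.2824, 0.0743], 'conf': 0.6}]
```

View pics/w3.png

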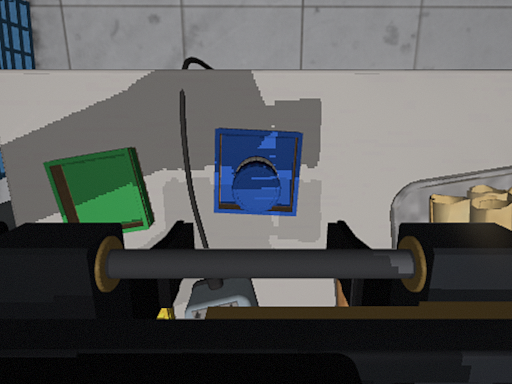

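The blue jar stands centred in its tray (lid at 257,187). Next is green, going round in front of the sealer.

Emit:
{"op": "play_rows", "data": {"series": [[0, -0.33, -0.2, 0, 0, 0], [0, -0.66, -0.2, 0, 0, 0], [0, -1, -0.2, 0, 0, 0]]}}

```text
time: 9.15
ee_pos: [0.4326, 0.2848, 0.4005]
eef_rot: [0.707, 0.707, 0.0, 0.0]
ft_force: [-0.7, 1.5, 0.3]
width: 0.0739
grip_force: 0.0
```

Emit:
{"op": "play_rows", "data": {"series": [[-0.33, 0, 0, 0, 0, 0], [-0.66, 0, 0, 0, 0, 0], [-1, 0, 0, 0, 0, 0]]}}

```text
time: 9.45
ee_pos: [0.4333, 0.1344, 0.4002]
eef_rot: [0.706, 0.708, -0.0, -0.0]
ft_force: [1.1, -0.2, 0.9]
width: 0.0741
grip_force: 0.0
```

Emit:
{"op": "play_rows", "data": {"series": [[-0.33, 0, 0, 0, 0, 0], [-0.66, 0, 0, 0, 0, 0], [-1, 0, 0, 0, 0, 0]]}}

```text
time: 9.75
ee_pos: [0.4334, -0.0151, 0.4002]
eef_rot: [0.707, 0.707, 0.0, -0.0]
ft_force: [0.3, -0.1, 0.0]
width: 0.0741
grip_force: 0.0
```

Emit:
{"op": "play_rows", "data": {"series": [[-0.33, 0, 0, 0, 0, 0], [-0.66, 0, 0, 0, 0, 0], [-1, 0, 0, 0, 0, 0]]}}

```text
time: 10.05
ee_pos: [0.4333, -0.164, 0.4003]
eef_rot: [0.707, 0.707, 0.0, -0.0]
ft_force: [2.1, 0.7, -1.0]
width: 0.074
grip_force: 0.0
```

Emit:
{"op": "play_rows", "data": {"series": [[-0.33, 0, 0, 0, 0, 0], [-0.66, 0, 0, 0, 0, 0], [-0.87, 0, 0, 0, 0, 0], [-0.87, 0, 0, 0, 0, 0]]}}

```text
time: 10.45
ee_pos: [0.4327, -0.2964, 0.4002]
eef_rot: [0.709, 0.705, -0.002, 0.0]
ft_force: [-0.4, 0.7, -0.2]
width: 0.0742
grip_force: 0.0
```

Emit:
{"op": "play_rows", "data": {"series": [[0, 0.33, 0, 0, 0, 0], [0, 0.66, 0, 0, 0, 0], [0, 0.87, 0, 0, 0, 0], [0, 0.87, 0, 0, 0, 0]]}}

```text
time: 10.85
ee_pos: [0.5687, -0.2894, 0.3982]
eef_rot: [0.705, 0.709, -0.001, -0.001]
ft_force: [-1.1, 0.1, -0.5]
width: 0.074
grip_force: 0.0
```

```bash
python3 -c "
from h import *
s=st();print(s['ee_pos'],s['width'],s['joint_positions']); lid(['jar_green','jar_red','jar_yellow'],'w4.png')"
```

```text
[ 0.56870851 -0.28944857  0.39817616] 0.0739772653285205 [-0.26291345  0.49260667  0.93214194  1.47120782 -0.39590247  1.37905943
  0.69353455]
jar_green conf 0.72 uv 252 182 n 1928
jar_green [([0.559, -0.292, 0.072], 0.68)]
jar_red conf 0.61 uv 236 291 n 1123
jar_red [([0.542, -0.42, 0.07], 0.76)]
jar_yellow conf 0.89 uv 149 235 n 583
jar_yellow [([0.442, -0.365, 0.04], 0.67)]
```

View pics/w4.png

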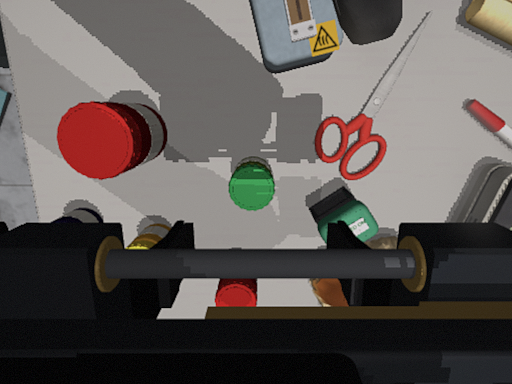

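Wrist view: the green lid is at (251,187), the green stamp at (343,215), the handle at (370,15) and the scissors at (350,140).

Emit:
{"op": "play_rows", "data": {"series": [[0, 0, 0, 0, 0, 0], [0, 0, 0, 0, 0, 0]]}}

```text
time: 11.4
ee_pos: [0.5644, -0.2924, 0.4007]
eef_rot: [0.707, 0.707, 0.0, 0.0]
ft_force: [-0.8, -0.1, -0.1]
width: 0.0736
grip_force: 0.0
```

```bash
python3 -c "
from h import *
s=st();print(s['ee_pos']);im=vision.camera('wrist')
h=cv2.cvtColor(im,cv2.COLOR_BGR2HSV); m=cv2.inRange(h,(50,120,60),(80,255,255)); n,l,S,c=cv2.connectedComponentsWithStats(m)
for k in range(1,n):
  if S[k,4]>200: print(S[k],c[k],wrist_pts([(*c[k],.07),(S[k,0],S[k,1]+S[k,3]/2,.05)]))"
```

```text
[ 0.564413   -0.29242502  0.40068787]
[ 232  162   45   45 1568] [254.36352041 184.26658163] [array([ 0.55793143, -0.29634899,  0.07      ]), array([ 0.53334553, -0.30141273,  0.05      ])]
[323 200  58  41 580] [355.33965517 216.58448276] [array([ 0.66340148, -0.331169  ,  0.07      ]), array([ 0.63406788, -0.34284031,  0.05      ])]
```

Emit:
{"op": "play_rows", "data": {"series": [[-0.02, -0.045, 0.3, 0, 0, 0], [-0.02, -0.045, 0.6, 0, 0, 0], [-0.02, -0.045, 0.9, 0, 0, 0], [-0.02, -0.045, 0.9, 0, 0, 0]]}}

```text
time: 11.85
ee_pos: [0.5564, -0.2939, 0.2601]
eef_rot: [0.707, 0.707, -0.002, -0.004]
ft_force: [-1.1, -0.1, 0.6]
width: 0.0735
grip_force: 0.0
```

Emit:
{"op": "play_rows", "data": {"series": [[0, 0, 0.16, 0, 0, 0], [0, 0, 0.3, 0, 0, 0], [0, 0, 0.3, 0, 0, 0], [0, 0, 0.3, 0, 0, 0]]}}

```text
time: 12.25
ee_pos: [0.5585, -0.2959, 0.2225]
eef_rot: [0.707, 0.707, 0.0, 0.001]
ft_force: [-0.3, -0.1, 0.9]
width: 0.0742
grip_force: 0.0
```

Emit:
{"op": "play_rows", "data": {"series": [[0, 0, 0, 0, 0, 0], [0, 0, 0, 0, 0, 0], [0, 0, 0, 0, 0, 0], [0, 0, 0, 0, 0, 0], [0, 0, 0, 0, 0, 0]], "fingers": -1}}

```text
time: 12.75
ee_pos: [0.5582, -0.2954, 0.2208]
eef_rot: [0.707, 0.707, 0.0, 0.0]
ft_force: [-0.5, 0.9, 2.3]
width: 0.0477
grip_force: 15.0
```

Emit:
{"op": "play_rows", "data": {"series": [[0, 0, -0.1, 0, 0, 0], [0, 0, -0.33, 0, 0, 0], [0, 0, -0.66, 0, 0, 0], [0, 0, -1, 0, 0, 0], [0, 0, -1, 0, 0, 0]]}}

```text
time: 13.25
ee_pos: [0.5582, -0.2972, 0.378]
eef_rot: [0.707, 0.707, 0.002, 0.004]
ft_force: [1.0, -1.3, -0.9]
width: 0.0478
grip_force: 15.0
```

Emit:
{"op": "play_rows", "data": {"series": [[0, -0.2, -0.2, 0, 0, 0], [0, -0.5, -0.2, 0, 0, 0], [0, -0.8, -0.2, 0, 0, 0], [0, -1, -0.2, 0, 0, 0], [0, -1, -0.2, 0, 0, 0]]}}

```text
time: 13.75
ee_pos: [0.4035, -0.2974, 0.4004]
eef_rot: [0.709, 0.706, 0.002, -0.001]
ft_force: [-0.1, -0.3, -0.6]
width: 0.0474
grip_force: 15.0
```

Emit:
{"op": "play_rows", "data": {"series": [[0.25, 0, 0, 0, 0, 0], [0.55, 0, 0, 0, 0, 0], [0.85, 0, 0, 0, 0, 0], [1, 0, 0, 0, 0, 0]]}}

```text
time: 14.15
ee_pos: [0.4076, -0.1422, 0.4007]
eef_rot: [0.706, 0.708, 0.001, -0.0]
ft_force: [0.3, -0.7, -2.9]
width: 0.0472
grip_force: 15.0
```

Emit:
{"op": "play_rows", "data": {"series": [[0.33, 0, 0, 0, 0, 0], [0.66, 0, 0, 0, 0, 0], [1, 0, 0, 0, 0, 0], [1, 0, 0, 0, 0, 0]]}}

```text
time: 14.55
ee_pos: [0.4074, 0.0101, 0.4003]
eef_rot: [0.704, 0.71, -0.0, -0.0]
ft_force: [0.4, -1.3, -0.9]
width: 0.0473
grip_force: 15.0
```

Emit:
{"op": "play_rows", "data": {"series": [[0.33, 0, 0, 0, 0, 0], [0.66, 0, 0, 0, 0, 0], [1, 0, 0, 0, 0, 0], [1, 0, 0, 0, 0, 0]]}}

```text
time: 14.95
ee_pos: [0.4069, 0.1603, 0.4002]
eef_rot: [0.704, 0.71, -0.0, -0.0]
ft_force: [0.2, -1.0, -1.5]
width: 0.0474
grip_force: 15.0
```

Emit:
{"op": "play_rows", "data": {"series": [[0.25, -0.06, 0, 0, 0, 0], [0.5, -0.06, 0, 0, 0, 0], [0.71, -0.06, 0, 0, 0, 0], [0.71, -0.06, 0, 0, 0, 0], [0.71, -0.06, 0, 0, 0, 0]]}}

```text
time: 15.45
ee_pos: [0.399, 0.261, 0.4002]
eef_rot: [0.707, 0.707, -0.001, 0.0]
ft_force: [0.7, -0.5, -2.4]
width: 0.0478
grip_force: 15.0
```

```bash
python3 -c "
from h import *
P=np.array([ray('top',u,v,.025) for u,v in [(119,203),(152,199),(157,231),(122,235)]]);print(P.mean(0))
for cam in ['top']:
  a=cv2.imread('pics/t2.png'); h=cv2.cvtColor(a,cv2.COLOR_BGR2HSV); m=cv2.inRange(h,(50,110,50),(80,255,255)); n,l,S,c=cv2.connectedComponentsWithStats(m)
  for k in range(1,n):
    if S[k,4]>300: print(S[k],c[k],ray(cam,*c[k],.012),cv2.minAreaRect(np.argwhere(l==k)[:,::-1].astype(np.float32)))
s=st();print(s['ee_pos'],s['width'],s['joint_positions'])
im=vision.camera('wrist'); cv2.imwrite('pics/w5.png',im)"
```

```text
[0.39763766 0.2570346  0.025     ]
[ 118  199   37   37 1059] [136.78186969 216.47403211] [0.39897271 0.26344879 0.012     ] ((135.94000244140625, 216.57998657226562), (32.80975341796875, 34.506813049316406), 81.8698959350586)
[0.39895801 0.26099324 0.40015584] 0.047820414958387784 [-0.98954493 -0.00579301  0.31518884  1.85947899  0.00254146  1.28878681
 -0.67428119]
```

View pics/w5.png

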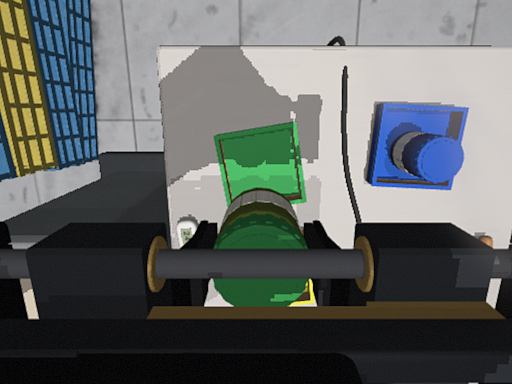

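Wrist view: the green jar is held. The green tray's rim corners are (214,136), (296,122) and (304,201), and the blue jar stands in its tray at (430,157).

```bash
python3 -c "
from h import *
P=np.array(wrist_pts([(214,136,.025),(304,201,.025),(296,122,.025)]));print(P,P[:2].mean(0))"
```

```text
[[0.34667891 0.30064993 0.025     ]
 [0.45000171 0.22469246 0.025     ]
 [0.43793875 0.31584474 0.025     ]] [0.39834031 0.2626712  0.025     ]
```

Emit:
{"op": "play_rows", "data": {"series": [[0, 0, 0.3, 0, 0, 0], [0, 0, 0.6, 0, 0, 0], [0, 0, 0.9, 0, 0, 0], [0, 0, 0.9, 0, 0, 0]]}}

```text
time: 15.9
ee_pos: [0.3973, 0.2585, 0.261]
eef_rot: [0.708, 0.707, -0.005, 0.0]
ft_force: [-0.7, -1.0, -0.9]
width: 0.0474
grip_force: 15.0
```

Emit:
{"op": "play_rows", "data": {"series": [[0, 0, 0.1, 0, 0, 0], [0, 0, 0.2, 0, 0, 0], [0, 0, 0.25, 0, 0, 0], [0, 0, 0.28, 0, 0, 0], [0, 0, 0.28, 0, 0, 0]]}}

```text
time: 16.4
ee_pos: [0.3992, 0.261, 0.2242]
eef_rot: [0.707, 0.707, 0.0, -0.0]
ft_force: [-0.2, 0.2, -1.2]
width: 0.0473
grip_force: 15.0
```

Emit:
{"op": "play_rows", "data": {"series": [[0, 0, 0.008, 0, 0, 0], [0, 0, 0.008, 0, 0, 0]]}}

```text
time: 16.6
ee_pos: [0.3993, 0.2612, 0.2237]
eef_rot: [0.707, 0.707, 0.001, -0.0]
ft_force: [-2.3, -1.9, 8.0]
width: 0.0475
grip_force: 15.0
```

Emit:
{"op": "play_rows", "data": {"series": [[0, 0, 0, 0, 0, 0], [0, 0, 0, 0, 0, 0], [0, 0, 0, 0, 0, 0], [0, 0, 0, 0, 0, 0]], "fingers": 0.7}}

```text
time: 17.0
ee_pos: [0.3989, 0.2611, 0.2224]
eef_rot: [0.707, 0.707, 0.0, -0.0]
ft_force: [-0.1, 0.6, 0.5]
width: 0.0699
grip_force: 0.0
```

Emit:
{"op": "play_rows", "data": {"series": [[0, 0, -0.1, 0, 0, 0], [0, 0, -0.33, 0, 0, 0], [0, 0, -0.66, 0, 0, 0], [0, 0, -1, 0, 0, 0], [0, 0, -1, 0, 0, 0]]}}

```text
time: 17.5
ee_pos: [0.4001, 0.2616, 0.3787]
eef_rot: [0.707, 0.707, 0.005, -0.0]
ft_force: [0.0, -0.3, 0.2]
width: 0.0741
grip_force: 0.0
```

Emit:
{"op": "play_rows", "data": {"series": [[-0.87, 0, -0.2, 0, 0, 1], [-0.87, 0, -0.2, 0, 0, 1], [-0.87, 0, -0.2, 0, 0, 1], [-0.87, 0, -0.2, 0, 0, 1]]}}

```text
time: 17.9
ee_pos: [0.3994, 0.1262, 0.4033]
eef_rot: [0.869, 0.495, 0.001, -0.0]
ft_force: [-0.6, 0.8, 0.0]
width: 0.0737
grip_force: 0.0
```

Emit:
{"op": "play_rows", "data": {"series": [[-0.81, 0.47, 0, 0, 0, 1], [-0.81, 0.47, 0, 0, 0, 1], [-0.81, 0.47, 0, 0, 0, 1], [-0.81, 0.47, 0, 0, 0, 1]]}}

```text
time: 18.3
ee_pos: [0.3989, -0.015, 0.4023]
eef_rot: [0.968, 0.253, 0.0, -0.0]
ft_force: [0.6, 1.4, -0.2]
width: 0.0738
grip_force: 0.0
```

Emit:
{"op": "play_rows", "data": {"series": [[-0.25, 0.935, 0, 0, 0, 1], [-0.25, 0.935, 0, 0, 0, 1], [-0.25, 0.935, 0, 0, 0, 1], [-0.25, 0.935, 0, 0, 0, 1], [-0.25, 0.935, 0, 0, 0, 1]]}}

```text
time: 18.8
ee_pos: [0.4368, -0.1511, 0.4019]
eef_rot: [1.0, -0.002, -0.0, 0.0]
ft_force: [-0.2, 0.8, -0.5]
width: 0.0737
grip_force: 0.0
```

Emit:
{"op": "play_rows", "data": {"series": [[0, 0.33, 0, 0, 0, 0], [0, 0.66, 0, 0, 0, 0], [0, 1, 0, 0, 0, 0], [0, 1, 0, 0, 0, 0]]}}

```text
time: 19.2
ee_pos: [0.4356, -0.3044, 0.4017]
eef_rot: [1.0, -0.001, -0.001, 0.002]
ft_force: [-0.2, 0.6, -0.6]
width: 0.0739
grip_force: 0.0
```

Emit:
{"op": "play_rows", "data": {"series": [[0, 0.33, 0, 0, 0, 0], [0, 0.54, 0, 0, 0, 0], [0, 0.54, 0, 0, 0, 0], [0, 0.54, 0, 0, 0, 0], [0, 0.54, 0, 0, 0, 0]]}}

```text
time: 19.7
ee_pos: [0.4376, -0.3797, 0.4019]
eef_rot: [1.0, 0.002, 0.0, -0.001]
ft_force: [-0.7, -0.9, 0.1]
width: 0.074
grip_force: 0.0
```

```bash
python3 -c "
from h import *
s=st();print(s['ee_pos'],s['width'],s['joint_positions']); lid(['jar_green','jar_red','jar_yellow'],'w6.png')
im=vision.camera('top'); cv2.imwrite('pics/t3.png',im)
print([q for q in spotter.boxes_of('top','jar_green')])
w=cv2.imread('pics/w6.png'); h=cv2.cvtColor(w,cv2.COLOR_BGR2HSV); m=cv2.inRange(h,(22,150,60),(34,255,255)); n,l,S,c=cv2.connectedComponentsWithStats(m)
for k in range(1,n):
  if S[k,4]>200: print(S[k],c[k],wrist_pts([(*c[k],.07)]))"
```

```text
[ 0.43763825 -0.37965242  0.40187325] 0.07402555213290812 [-0.14152645  0.32841325  0.96647021  1.63090893 -0.2779834   1.32973781
 -0.69997827]
jar_green []
jar_red conf 0.63 uv 311 73 n 2333
jar_red conf 0.35 uv 265 175 n 1891
jar_red [([0.541, -0.43, 0.071], 0.86)]
jar_yellow conf 0.97 uv 265 175 n 1964
jar_yellow [([0.445, -0.386, 0.066], 0.6)]
[{'point': [0.3994, 0.2453, 0.0775], 'conf': 0.72}]
[ 243  156   46   47 1636] [265.33801956 178.81173594] [array([ 0.43726722, -0.38605678,  0.07      ])]
```

View pics/w6.png

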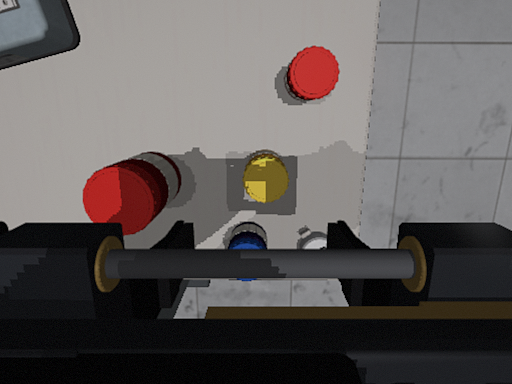

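Wrist view: the yellow lid is at (265,179), the red lid at (313,73) and the big jar at (122,200). Nothing is in the finger paths.

Emit:
{"op": "play_rows", "data": {"series": [[0, 0.03, 0.3, 0, 0, 0], [0, 0.03, 0.6, 0, 0, 0], [0, 0.03, 0.9, 0, 0, 0], [0, 0.03, 0.9, 0, 0, 0]]}}

```text
time: 20.55
ee_pos: [0.4356, -0.3839, 0.2622]
eef_rot: [1.0, 0.0, -0.004, -0.002]
ft_force: [0.0, -0.6, 1.3]
width: 0.0739
grip_force: 0.0
```

Emit:
{"op": "play_rows", "data": {"series": [[0, 0, 0.16, 0, 0, 0], [0, 0, 0.31, 0, 0, 0], [0, 0, 0.31, 0, 0, 0], [0, 0, 0.31, 0, 0, 0]]}}

```text
time: 20.95
ee_pos: [0.4374, -0.3862, 0.2227]
eef_rot: [1.0, 0.0, 0.001, 0.0]
ft_force: [0.1, 0.6, 0.6]
width: 0.0742
grip_force: 0.0
```

Emit:
{"op": "play_rows", "data": {"series": [[0, 0, 0, 0, 0, 0], [0, 0, 0, 0, 0, 0], [0, 0, 0, 0, 0, 0], [0, 0, 0, 0, 0, 0], [0, 0, 0, 0, 0, 0]], "fingers": -1}}

```text
time: 21.45
ee_pos: [0.437, -0.3857, 0.2211]
eef_rot: [1.0, 0.0, 0.0, -0.0]
ft_force: [-0.2, 1.5, 4.2]
width: 0.0476
grip_force: 15.0
```

Emit:
{"op": "play_rows", "data": {"series": [[0, 0, -0.1, 0, 0, 0], [0, 0, -0.33, 0, 0, 0], [0, 0, -0.66, 0, 0, 0], [0, 0, -1, 0, 0, 0], [0, 0, -1, 0, 0, 0]]}}

```text
time: 21.95
ee_pos: [0.437, -0.3875, 0.3778]
eef_rot: [1.0, -0.0, 0.004, 0.003]
ft_force: [0.6, -1.1, -1.2]
width: 0.0476
grip_force: 15.0
```

Emit:
{"op": "play_rows", "data": {"series": [[0, -0.2, -0.2, 0, 0, 0], [0, -0.5, -0.2, 0, 0, 0], [0, -0.8, -0.2, 0, 0, 0], [0, -1, -0.2, 0, 0, 0], [0, -1, -0.2, 0, 0, 0]]}}

```text
time: 22.45
ee_pos: [0.4373, -0.2319, 0.4008]
eef_rot: [1.0, 0.003, 0.0, -0.002]
ft_force: [0.2, -0.7, -0.7]
width: 0.0479
grip_force: 15.0
```

Emit:
{"op": "play_rows", "data": {"series": [[-0.05, -0.33, 0, 0, 0, 0], [-0.1, -0.66, 0, 0, 0, 0], [-0.14, -1, 0, 0, 0, 0], [-0.14, -1, 0, 0, 0, 0]]}}

```text
time: 22.85
ee_pos: [0.4152, -0.0809, 0.4008]
eef_rot: [1.0, 0.004, -0.0, -0.001]
ft_force: [0.6, 0.1, -0.2]
width: 0.0476
grip_force: 15.0
```

Emit:
{"op": "play_rows", "data": {"series": [[0, -0.33, 0, 0, 0, 0], [0, -0.66, 0, 0, 0, 0], [0, -1, 0, 0, 0, 0], [0, -1, 0, 0, 0, 0]]}}

```text
time: 23.25
ee_pos: [0.4154, 0.0693, 0.4007]
eef_rot: [1.0, 0.004, -0.0, -0.0]
ft_force: [0.3, -1.3, -1.3]
width: 0.0474
grip_force: 15.0
```

Emit:
{"op": "play_rows", "data": {"series": [[0, -0.25, 0, 0, 0, 0], [0, -0.42, 0, 0, 0, 0], [0, -0.42, 0, 0, 0, 0], [0, -0.42, 0, 0, 0, 0]]}}

```text
time: 23.65
ee_pos: [0.4162, 0.1264, 0.4007]
eef_rot: [1.0, -0.0, -0.0, 0.0]
ft_force: [-0.1, -0.5, -0.6]
width: 0.0473
grip_force: 15.0
```

```bash
python3 -c "
from h import *
s=st();print(s['ee_pos'],s['width'],s['joint_positions'])
im=vision.camera('wrist'); cv2.imwrite('pics/w7.png',im)"
```

```text
[0.41618947 0.12641808 0.40067757] 0.04731140947788932 [-0.86437535 -0.12330142  0.43411711  1.95550115  0.05430744  1.29896
 -2.01900526]
```

View pics/w7.png

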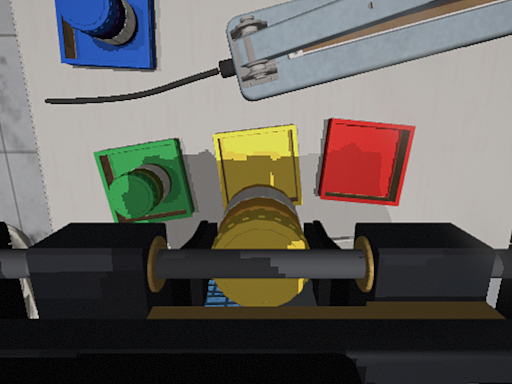

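Wrist view: the green jar stands in its tray at (150,180). The yellow tray's rim corners are (213,135), (298,124) and (302,204). The red tray's are (329,117), (415,126), (400,207) and (318,197).

```bash
python3 -c "
from h import *
P=np.array(wrist_pts([(213,135,.025),(302,204,.025)]));print(P.mean(0))
P=np.array(wrist_pts([(u,v,.025) for u,v in [(329,117),(415,126),(400,207),(318,197)]]));print(P.mean(0))"
```

```text
[0.41651565 0.12744436 0.025     ]
[0.42483899 0.00525505 0.025     ]
```

Emit:
{"op": "play_rows", "data": {"series": [[0, 0, 0.3, 0, 0, 0], [0, 0, 0.6, 0, 0, 0], [0, 0, 0.9, 0, 0, 0], [0, 0, 0.9, 0, 0, 0]]}}

```text
time: 24.1
ee_pos: [0.414, 0.1251, 0.2616]
eef_rot: [1.0, -0.001, -0.004, 0.002]
ft_force: [-0.3, 0.5, -0.2]
width: 0.0473
grip_force: 15.0
```

Emit:
{"op": "play_rows", "data": {"series": [[0, 0, 0.1, 0, 0, 0], [0, 0, 0.2, 0, 0, 0], [0, 0, 0.25, 0, 0, 0], [0, 0, 0.28, 0, 0, 0], [0, 0, 0.28, 0, 0, 0]]}}

```text
time: 24.6
ee_pos: [0.4162, 0.1272, 0.2244]
eef_rot: [1.0, -0.0, 0.0, -0.0]
ft_force: [0.1, 0.3, -1.0]
width: 0.0476
grip_force: 15.0
```

Emit:
{"op": "play_rows", "data": {"series": [[0, 0, 0.006, 0, 0, 0], [0, 0, 0.006, 0, 0, 0]]}}

```text
time: 24.8
ee_pos: [0.4163, 0.1273, 0.2239]
eef_rot: [1.0, 0.0, 0.0, -0.0]
ft_force: [-1.5, -0.8, 4.9]
width: 0.0476
grip_force: 15.0
```

Emit:
{"op": "play_rows", "data": {"series": [[0, 0, 0, 0, 0, 0], [0, 0, 0, 0, 0, 0], [0, 0, 0, 0, 0, 0], [0, 0, 0, 0, 0, 0]], "fingers": 0.7}}

```text
time: 25.2
ee_pos: [0.4158, 0.1274, 0.2229]
eef_rot: [1.0, 0.0, 0.0, -0.0]
ft_force: [0.5, 0.5, -0.1]
width: 0.0701
grip_force: 0.0
```

Emit:
{"op": "play_rows", "data": {"series": [[0, 0, -0.1, 0, 0, 0], [0, 0, -0.33, 0, 0, 0], [0, 0, -0.66, 0, 0, 0], [0, 0, -1, 0, 0, 0], [0, 0, -1, 0, 0, 0]]}}

```text
time: 25.7
ee_pos: [0.4172, 0.1275, 0.3789]
eef_rot: [1.0, -0.0, 0.004, -0.003]
ft_force: [0.1, -0.7, -0.3]
width: 0.0738
grip_force: 0.0
```

Emit:
{"op": "play_rows", "data": {"series": [[0, 0.33, -0.2, 0, 0, 0], [0, 0.66, -0.2, 0, 0, 0], [0, 1, -0.2, 0, 0, 0], [0, 1, -0.2, 0, 0, 0]]}}

```text
time: 26.1
ee_pos: [0.4154, -0.0281, 0.403]
eef_rot: [1.0, -0.003, 0.0, -0.0]
ft_force: [0.1, 0.4, -0.3]
width: 0.0739
grip_force: 0.0
```

Emit:
{"op": "play_rows", "data": {"series": [[0, 0.33, 0, 0, 0, 0], [0, 0.66, 0, 0, 0, 0], [0, 1, 0, 0, 0, 0], [0, 1, 0, 0, 0, 0]]}}

```text
time: 26.5
ee_pos: [0.4146, -0.1786, 0.403]
eef_rot: [1.0, -0.004, 0.0, 0.001]
ft_force: [0.2, -0.7, 0.1]
width: 0.0741
grip_force: 0.0
```

Emit:
{"op": "play_rows", "data": {"series": [[0, 0.33, 0, 0, 0, 0], [0, 0.66, 0, 0, 0, 0], [0, 1, 0, 0, 0, 0], [0, 1, 0, 0, 0, 0]]}}

```text
time: 26.9
ee_pos: [0.4157, -0.326, 0.4014]
eef_rot: [1.0, -0.002, -0.003, 0.003]
ft_force: [-0.4, 0.3, -0.5]
width: 0.0737
grip_force: 0.0
```

Emit:
{"op": "play_rows", "data": {"series": [[0.2, 0.3, 0, 0, 0, 0], [0.4, 0.67, 0, 0, 0, 0], [0.6, 0.67, 0, 0, 0, 0], [0.82, 0.67, 0, 0, 0, 0], [0.82, 0.67, 0, 0, 0, 0]]}}

```text
time: 27.4
ee_pos: [0.5435, -0.4213, 0.4003]
eef_rot: [1.0, 0.002, -0.001, -0.001]
ft_force: [0.2, 1.2, 0.2]
width: 0.0737
grip_force: 0.0
```

Emit:
{"op": "play_rows", "data": {"series": [[0, 0, 0, 0, 0, 0], [0, 0, 0, 0, 0, 0]]}}

```text
time: 27.6
ee_pos: [0.5383, -0.4229, 0.4029]
eef_rot: [1.0, -0.0, 0.0, -0.0]
ft_force: [-0.0, 0.4, -0.6]
width: 0.0739
grip_force: 0.0
```

```bash
python3 -c "
from h import *
s=st();print(s['ee_pos'],s['width'],s['joint_positions'])
w=vision.camera('wrist'); cv2.imwrite('pics/w8.png',w); h=cv2.cvtColor(w,cv2.COLOR_BGR2HSV); m=cv2.inRange(h,(0,150,60),(6,255,255))|cv2.inRange(h,(172,150,60),(180,255,255)); n,l,S,c=cv2.connectedComponentsWithStats(m)
for k in range(1,n):
  if S[k,4]>200: print(S[k],c[k],wrist_pts([(*c[k],.07)]))"
```

```text
[ 0.53827871 -0.42293004  0.40289951] 0.07388374422512173 [-0.01960056  0.6377208   0.99552944  1.32414664 -0.52745877  1.45301425
 -0.63062203]
[  80    5   67   83 2076] [110.022158  45.977842] [array([ 0.66331064, -0.28491095,  0.07      ])]
[ 244  152   46   47 1612] [266.50806452 175.78101737] [array([ 0.54143567, -0.4291446 ,  0.07      ])]
```

View pics/w8.png

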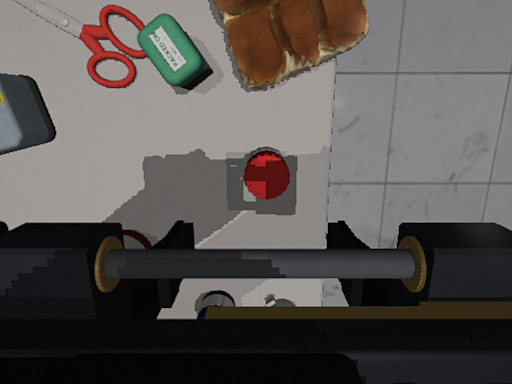

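Wrist view: the small red lid is at (266,176), alone between the fingers. The bread, stamp and scissors are well beyond it.

Emit:
{"op": "play_rows", "data": {"series": [[0.02, 0.03, 0.3, 0, 0, 0], [0.02, 0.03, 0.6, 0, 0, 0], [0.02, 0.03, 0.9, 0, 0, 0], [0.02, 0.03, 0.9, 0, 0, 0]]}}

```text
time: 28.05
ee_pos: [0.5405, -0.4255, 0.2624]
eef_rot: [1.0, -0.0, -0.003, -0.003]
ft_force: [-0.3, 0.8, -0.8]
width: 0.074
grip_force: 0.0
```

Emit:
{"op": "play_rows", "data": {"series": [[0, 0, 0.16, 0, 0, 0], [0, 0, 0.31, 0, 0, 0], [0, 0, 0.31, 0, 0, 0], [0, 0, 0.31, 0, 0, 0]]}}

```text
time: 28.45
ee_pos: [0.5422, -0.428, 0.2239]
eef_rot: [1.0, 0.0, 0.001, 0.001]
ft_force: [0.1, 0.1, 0.6]
width: 0.0742
grip_force: 0.0
```

Emit:
{"op": "play_rows", "data": {"series": [[0, 0, 0, 0, 0, 0], [0, 0, 0, 0, 0, 0], [0, 0, 0, 0, 0, 0], [0, 0, 0, 0, 0, 0], [0, 0, 0, 0, 0, 0]], "fingers": -1}}

```text
time: 28.95
ee_pos: [0.542, -0.428, 0.2218]
eef_rot: [1.0, 0.0, 0.0, 0.0]
ft_force: [-0.8, -1.7, 2.6]
width: 0.0472
grip_force: 15.0
```

Emit:
{"op": "play_rows", "data": {"series": [[0, 0, -0.1, 0, 0, 0], [0, 0, -0.33, 0, 0, 0], [0, 0, -0.66, 0, 0, 0], [0, 0, -1, 0, 0, 0], [0, 0, -1, 0, 0, 0]]}}

```text
time: 29.45
ee_pos: [0.5418, -0.4291, 0.3796]
eef_rot: [1.0, -0.0, 0.004, 0.003]
ft_force: [-0.2, -0.8, -1.6]
width: 0.0475
grip_force: 15.0
```

Emit:
{"op": "play_rows", "data": {"series": [[-0.2, 0, -0.2, 0, 0, 0], [-0.5, 0, -0.2, 0, 0, 0], [-0.78, 0, -0.2, 0, 0, 0], [-0.78, 0, -0.2, 0, 0, 0]]}}

```text
time: 29.85
ee_pos: [0.4181, -0.4296, 0.4019]
eef_rot: [1.0, -0.004, -0.0, -0.001]
ft_force: [0.4, 0.0, -1.4]
width: 0.0475
grip_force: 15.0
```

Emit:
{"op": "play_rows", "data": {"series": [[0, -0.25, 0, 0, 0, 0], [0, -0.55, 0, 0, 0, 0], [0, -0.85, 0, 0, 0, 0], [0, -1, 0, 0, 0, 0], [0, -1, 0, 0, 0, 0]]}}

```text
time: 30.35
ee_pos: [0.4263, -0.2727, 0.4008]
eef_rot: [1.0, 0.004, 0.0, -0.003]
ft_force: [1.6, 0.8, -1.7]
width: 0.0475
grip_force: 15.0
```

Emit:
{"op": "play_rows", "data": {"series": [[0, -0.33, 0, 0, 0, 0], [0, -0.66, 0, 0, 0, 0], [0, -1, 0, 0, 0, 0], [0, -1, 0, 0, 0, 0]]}}

```text
time: 30.75
ee_pos: [0.4245, -0.1235, 0.4016]
eef_rot: [1.0, 0.003, 0.0, -0.002]
ft_force: [-0.0, -0.7, -1.7]
width: 0.0472
grip_force: 15.0
```

Emit:
{"op": "play_rows", "data": {"series": [[0, -0.33, 0, 0, 0, 0], [0, -0.66, 0, 0, 0, 0], [0, -0.89, 0, 0, 0, 0], [0, -0.89, 0, 0, 0, 0], [0, -0.89, 0, 0, 0, 0]]}}

```text
time: 31.25
ee_pos: [0.4249, 0.0053, 0.4013]
eef_rot: [1.0, 0.0, -0.0, 0.0]
ft_force: [0.5, -0.7, -3.0]
width: 0.0472
grip_force: 15.0
```

Emit:
{"op": "play_rows", "data": {"series": [[0, 0, 0.3, 0, 0, 0], [0, 0, 0.6, 0, 0, 0], [0, 0, 0.85, 0, 0, 0], [0, 0, 0.85, 0, 0, 0], [0, 0, 0.85, 0, 0, 0]]}}

```text
time: 31.75
ee_pos: [0.4252, 0.0047, 0.2748]
eef_rot: [1.0, -0.001, -0.0, 0.001]
ft_force: [0.1, 0.6, -0.7]
width: 0.0475
grip_force: 15.0
```

Emit:
{"op": "play_rows", "data": {"series": [[0, 0, 0.15, 0, 0, 0], [0, 0, 0.25, 0, 0, 0], [0, 0, 0.31, 0, 0, 0], [0, 0, 0.325, 0, 0, 0], [0, 0, 0.325, 0, 0, 0]]}}

```text
time: 32.25
ee_pos: [0.4254, 0.0058, 0.226]
eef_rot: [1.0, -0.0, 0.001, -0.0]
ft_force: [0.5, -0.7, -1.6]
width: 0.0475
grip_force: 15.0
```

Emit:
{"op": "play_rows", "data": {"series": [[0, 0, 0.006, 0, 0, 0], [0, 0, 0.006, 0, 0, 0]]}}

```text
time: 32.45
ee_pos: [0.4251, 0.0059, 0.2248]
eef_rot: [1.0, 0.0, 0.0, -0.0]
ft_force: [-0.5, 0.3, -0.8]
width: 0.0476
grip_force: 15.0
```

Emit:
{"op": "play_rows", "data": {"series": [[0, 0, 0.006, 0, 0, 0], [0, 0, 0.006, 0, 0, 0]]}}

```text
time: 32.65
ee_pos: [0.4254, 0.0059, 0.2244]
eef_rot: [1.0, 0.0, 0.0, -0.001]
ft_force: [-5.3, -0.7, 15.8]
width: 0.0475
grip_force: 15.0
```

Contact; release, lift and check all.

Emit:
{"op": "play_rows", "data": {"series": [[0, 0, 0, 0, 0, 0], [0, 0, 0, 0, 0, 0], [0, 0, 0, 0, 0, 0], [0, 0, 0, 0, 0, 0]], "fingers": 0.7}}

```text
time: 33.05
ee_pos: [0.4248, 0.0059, 0.2233]
eef_rot: [1.0, 0.0, 0.0, -0.0]
ft_force: [0.1, 0.4, 0.3]
width: 0.0698
grip_force: 0.0
```

Emit:
{"op": "play_rows", "data": {"series": [[0, 0, -0.1, 0, 0, 0], [0, 0, -0.33, 0, 0, 0], [0, 0, -0.66, 0, 0, 0], [0, 0, -1, 0, 0, 0], [0, 0, -1, 0, 0, 0]]}}

```text
time: 33.55
ee_pos: [0.4263, 0.0054, 0.3788]
eef_rot: [1.0, -0.0, 0.004, -0.002]
ft_force: [-0.3, 1.4, -0.8]
width: 0.0738
grip_force: 0.0
```

Emit:
{"op": "play_rows", "data": {"series": [[0, 0.33, -0.3, 0, 0, 0], [0, 0.66, -0.3, 0, 0, 0], [0, 1, -0.3, 0, 0, 0], [0, 1, -0.3, 0, 0, 0]]}}

```text
time: 33.95
ee_pos: [0.4241, -0.1495, 0.4186]
eef_rot: [1.0, -0.003, 0.001, -0.0]
ft_force: [0.4, 0.1, -0.6]
width: 0.074
grip_force: 0.0
```

Emit:
{"op": "play_rows", "data": {"series": [[0, 0.33, 0, 0, 0, 0], [0, 0.66, 0, 0, 0, 0], [0, 1, 0, 0, 0, 0], [0, 1, 0, 0, 0, 0]]}}

```text
time: 34.35
ee_pos: [0.4268, -0.2933, 0.4185]
eef_rot: [1.0, 0.003, 0.001, -0.0]
ft_force: [-0.7, 1.0, 1.6]
width: 0.074
grip_force: 0.0
```

```bash
python3 - <<'E'
from h import *
a=vision.camera('top'); b=vision.camera('side')
cv2.imwrite('pics/fin.png',np.hstack([cv2.resize(a[100:260,90:350],(500,308)),cv2.resize(b[110:310,180:400],(300,308))]))
for n in ['jar_red','jar_yellow','jar_blue','jar_green','big_jar']:
    print(n,[(np.round(q['point'],3).tolist(),round(q['conf'],2)) for q in spotter.boxes_of('top',n)])
E
```

```text
jar_red [([0.427, 0.001, 0.072], 0.6)]
jar_yellow [([0.412, 0.117, 0.076], 0.82)]
jar_blue [([0.575, 0.272, 0.074], 0.6)]
jar_green [([0.399, 0.248, 0.079], 0.72)]
big_jar [([0.574, 0.273, 0.074], 0.59), ([0.424, -0.228, 0.105], 0.56)]
```

View pics/fin.png

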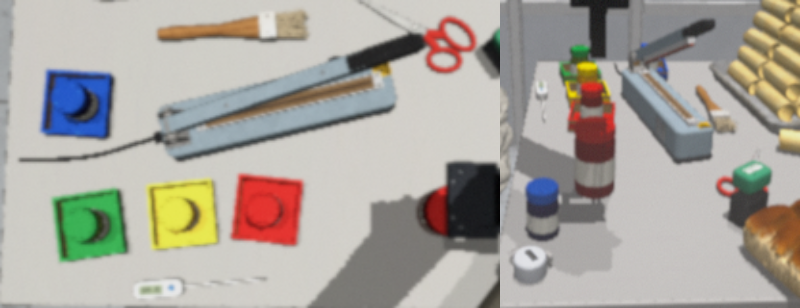

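All four jars stand in their trays: lids at blue (72,98), green (85,222), yellow (180,214) and red (264,210). The visible jar sides fit parallax. The big jar is untouched. I'll check the lid centres numerically.

```bash
python3 - <<'E'
from h import *
for n,u,v in [('blue',72,98),('green',85,222),('yellow',180,214),('red',264,210)]:
    print(n,np.round(ray('top',u*.52+90,v*160/308+100,.073),3)[:2])
E
```

```text
blue [0.574 0.275]
green [0.402 0.25 ]
yellow [0.414 0.119]
red [0.421 0.004]
```

```bash
python3 - <<'E'
from h import *
c=vision.calibration('wrist'); T0=np.array(c['T_tool_cam'])
def f(q,p,uvz):
    T=np.eye(4);T[:3,:3]=R.from_quat(q).as_matrix();T[:3,3]=p;M=T@T0
    for u,v,z in uvz:
        d=M[:3,:3]@np.array([(u-c['cx'])/c['fx'],(v-c['cy'])/c['fy'],1.]);print(np.round(M[:3,3]+d*(z-M[2,3])/d[2],3))
f([1,0,0,0],[.4162,.1264,.4007],[(133,197,.073)])
f([.7071,.7071,0,0],[.5764,.2847,.371],[(257,187,.073)])
im=cv2.cvtColor(vision.camera('top'),cv2.COLOR_BGR2GRAY)
crop=vision.camera('top')[130:245,100:255]
cv2.imwrite('pics/z.png',cv2.resize(crop,None,fx=5,fy=5,interpolation=cv2.INTER_NEAREST))
E
```

```text
[0.399 0.256 0.073]
[0.573 0.285 0.073]
```

View pics/z.png

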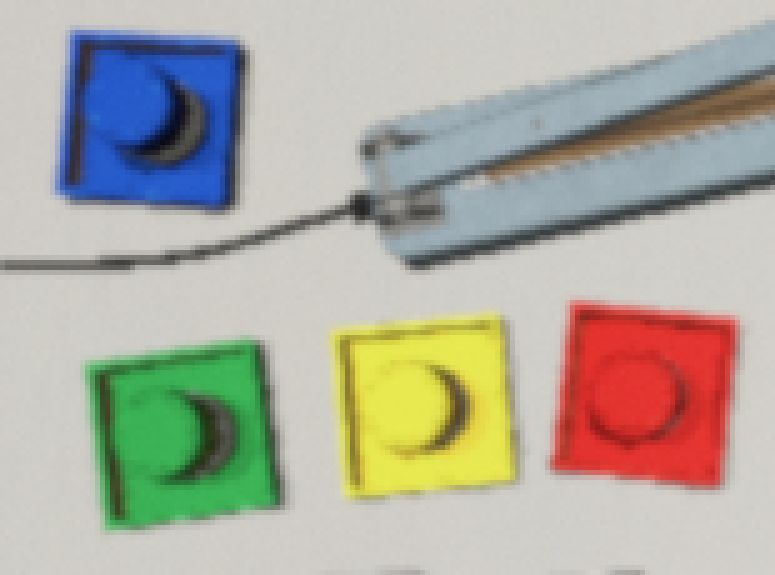

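```bash
python3 - <<'E'
from h import *
for n,u,v in [('blue',126,105),('green',158,435),('yellow',403,405),('red',637,397)]:
    print(n,np.round(ray('top',u/5+100,v/5+130,.073),3)[:2])
print(job.close_job())
E
```

```text
blue [0.573 0.281]
green [0.397 0.257]
yellow [0.415 0.127]
red [0.42  0.004]
the job is handed in; nothing more can be done
None
```

I put each of the four small jars upright near the middle of its matching tray, at most about 5 mm off centre by the last camera check. The big jar and the blue look-alike were left where they stood, and the job is handed in at about 35 s of the 128 s limit.

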